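# Unscrew the blue drain plug of the rinse bath

### The arm

A 7-joint arm with a two-finger parallel gripper is mounted at the origin on a cart in front of the work surface, level with it; the furniture and walls round the work are solid. World frame = base frame: x ahead of the robot, y to its left, z up, the work surface at z = 0. Lengths are in m, angles in rad, forces in N, time in s.
With the tool pointing down it reaches from about 0.4 to 0.85 m from the base axis. Payload 10.4 kg.
Tool frame: the origin (TCP) lies between the finger pads; the fingertips stand tcp_to_tips ahead of it and the grasp point (between the pads) lies 8 mm behind it (tcp_to_tips is the distance from the TCP to the fingertips, in m); z points along the fingers, y is the line along which they close (so a half turn about z gives the same grasp; the last joint's range is limited). The gripper opens to 85 mm and grips with 20 to 120 N. Pads are 22 mm wide; open, the fingers measure 114 mm over their backs; the gripper's body (76 mm by 85 mm) begins 54 mm behind the grasp point. The pads swing forward as they close: fully open they stand 13 mm farther back than shut.
Start: joints at [-1.292, 0.332, -0.065, 1.46, 0.022, 1.35, -0.088], TCP at [0.186, 0.597, 0.242] pointing down, gripper open.
Joint ranges: [-2.6, 2.6], [-0.5, 2.12], [-1.47, 1.34], [0.16, 2.42], [-1.27, 4.41], [0.06, 2.06], [-2.6, 2.6]. Speed limits (rad/s): [2.22, 2.22, 2.79, 2.79, 3.14, 3.14, 3.14].

### API

Orientations are given as a unit quaternion [x, y, z, w].
In Python, from workcell import * gives the robot as it stands.
- The arm moves only by the tool apply_moves, never from a script. Its argument "rows" is a list of rows, each an object of numbers: "x", "y", "z": the shift along the tool's x, y, z in mm; "ax", "ay", "az": the turn, a rotation vector about the tool's x, y, z in degrees; "gripper": the closure, from 0 (fully open) to 1 (shut). A call has 1 to 5 rows; each row shifts and turns the commanded pose from where the row before left it, along the tool's axes as they then stand; what a row does not reach is not made up. A row lasts 1/12 s, in which the tool goes at most 41.7 mm and 7.16 degrees, less where a joint would pass 70% of its speed; a pose out of reach is approached as far as the arm can. A call with a gripper value outside its range is refused whole. The fingers move at their own pace and stop on an object; "newtons" is the grip in N (left out, the last holds). Time passes only in rows, so rows that do not move let the fingers close. It gives the time, the measured TCP pose, the force, the opening and the grip force at its end, in the units of the state.
- get_obs(): the state, without advancing time (a new reading comes with each control period).
- camera(name): name is "scene" or "top" or "wrist"; returns a dict with "color" (420x560x3 uint8, red, green, blue), "fov_y" (degrees; the focal length in pixels is half the picture's height over the tangent of half this angle, whatever the lens; pixels are square), "cx", "cy" (the principal point, pixels), "rvec" (rotation vector, rad) and "tvec" (3), from world to camera coordinates, as OpenCV has them. Camera axes: x right, y down, z forward; pixel columns grow to the right and rows downward; lengths in m; the calibration is good to about 2 mm. A picture is of the moment at which its call begins. There is no depth.
- hand_in(): hands the job in; it is judged then, once.
The state is a dict: "clock": time; "joint_pos": joint angles; "joint_velocities": joint speeds; "tau": joint torques, N m; "position": TCP position; "ee_rot": TCP orientation; "ft_force": force on the tool from outside, world axes, zero at the start; "torque": the same for the moment, N m; "grip_width": opening from 0.0 (shut) to 1.0 (fully open); "grasp_force": force on a finger pad.
Only numpy, scipy, OpenCV 4.12 (cv2) and the standard library are available. Lean on these libraries where they do the work, as an engineer would, in place of code of your own. Each camera call takes 0.05 s, during which the arm holds its last target. There are 200 camera calls.

### The job

Unscrew the blue drain plug from the front of the steel rinse bath: swing its lever up and over counter-clockwise, as seen from the robot, until it stands upright and the thread lets go, then draw the plug straight out of its port. Set it down in the white parts tray without dropping it, and leave the yellow plug alone.

Things in the scene. Friction and masses are not known exactly. Their poses are not given: they have to be found in the camera images.
- blue_plug: Blue plug, about 80 g. Origin: on its axis (95 mm up) at the port's mouth; +x into the port, -x straight out, z up. Lever along [0,-0.94,0.342], on the robot's right 20 deg above level, at its stop. Unscrew by raising it counter-clockwise (seen from robot): thread lets go from 55 deg, upright = 70, stop at 90. Little friction, 2-5 mm end play. Shank 34 mm (+x): pull 40 mm to clear. Hex flange 40 mm across flats
- blue_grip (a point): Centre of the round end of the blue lever: disc, diameter 22 mm, 12 mm thick, flat faces square to the plug's axis, at [-17,-56.4,20.5] mm from the plug's origin (60 mm off the axis; same axes). Pinched across its flat faces from above it pivots between the fingers as the lever swings. 51 mm free between its rear face and the bath's wall. The lever bar is 12 mm wide, 10 mm thick
- yellow_plug: Yellow plug of the same shape and frame, to be left as it is. The two plugs sit side by side, 150 mm apart, blue left or right, in level steel sleeves (radius 25 mm, standing 40 mm out of the wall) on the front of a fixed steel bath on legs, 300 mm wide, rim 134 mm high
- tray: White open parts tray with a dark floor mat, fixed to the table, 150 (x) x 180 (y) x 25 mm high, walls 4 mm, floor 4 to 5 mm thick; origin at the centre of its underside, z up. A plug put down lever up rests with its origin about 25 mm above the tray's underside

How it is judged:
On the way, in this order (a step that is already met when the one before it is completed fails the run):
1. the blue plug is drawn out of its port in the fingers, 50 mm or more from where it sat (distance of blue_plug from where it was at the start of the episode above 0.05 m and contact force between the fingers and blue_plug above 0.3 N), for 0.1 s.
2. still held, it is lowered into the tray (its origin within 50 mm above the tray's underside) (x of blue_plug in the frame of tray between -0.07 and 0.07 m and y of blue_plug in the frame of tray between -0.085 and 0.085 m and z of blue_plug in the frame of tray below 0.05 m and contact force between the fingers and blue_plug above 0.3 N), for 0.1 s.
At the end, for the whole second after the job is handed in: The blue plug lies or stands at rest in the tray: its origin within 70 mm (tray x) and 85 mm (tray y) of the tray's centre and less than 50 mm above the tray's underside, however it has settled; the yellow plug is within 10 mm of where it was (x of blue_plug in the frame of tray between -0.07 and 0.07 m and y of blue_plug in the frame of tray between -0.085 and 0.085 m and z of blue_plug in the frame of tray below 0.05 m and linear speed of blue_plug below 0.03 m/s and distance of yellow_plug from where it was at the start of the episode below 0.01 m); the robot touches nothing.
It fails at once if the yellow plug is moved by more than 10 mm (distance of yellow_plug from where it was at the start of the episode above 0.01 m).
It also fails if it takes over 48 s, if anything falls off the work surface, if the arm or the gripper's body presses on something with over 40 N, if the wrist force passes 120 N, or if a joint passes its speed limit or range.

## Working session

There is one attempt and no reset: what is moved stays moved. The work goes in short steps, Python scripts to look and compute and a tool call to move; the robot and the scene stay as the last step left them, time stands still between calls to the robot, and variables do not carry over. Pictures are saved under pics/ and viewed, at most 12 in all, crops included, and the job is handed in when it is done.

Besides the shell and the picture viewer there is one more tool, called after "Emit:" by a JSON object that holds its "fn" and its "kwargs". apply_moves: Moves the arm, as the interface text tells. Its arguments: {"type":"object","properties":{"rows":{"type":"array","items":{"type":"object","properties":{"x":{"type":"number"},"y":{"type":"number"},"z":{"type":"number"},"ax":{"type":"number"},"ay":{"type":"number"},"az":{"type":"number"},"gripper":{"type":"number"}}}},"newtons":{"type":"number"}},"required":["rows"]}

```bash
mkdir -p pics; ls; python3 - <<'E'
from workcell import *
import cv2,pickle
d={}
for n in ["scene","top"]:
    c=camera(n); d[n]=c; cv2.imwrite(f"pics/{n}0.png",c["color"][:,:,::-1])
    print(n,c["fov_y"],c["cx"],c["cy"],c["rvec"],c["tvec"],{k for k in c})
pickle.dump(d,open("c0.pkl","wb"))
o=get_obs();print(o)
try: print(tcp_to_tips)
except Exception as e: print(e)
E
```

```text
pics
scene 51.729784014527056 277.9557708516512 208.82974620506764 [ 1.78873728 -1.0011108   0.66043794] [-0.2757327   0.25396166  0.77025677] {'tvec', 'cx', 'rvec', 'fov_y', 'cy', 'color'}
top 47.62374213920633 285.18865957660864 204.22228519041494 [ 2.13793342 -2.11968135  0.22251598] [-0.02548161  0.50988215  1.1992759 ] {'tvec', 'cx', 'rvec', 'fov_y', 'cy', 'color'}
{'clock': 0.1, 'joint_pos': array([-1.29161437,  0.33279779, -0.06469524,  1.4608824 ,  0.02159027,
        1.34989791, -0.08852565]), 'joint_velocities': array([-0.00097832, -0.00267041,  0.00178075, -0.00166358, -0.00081745,
        0.00097621,  0.00045235]), 'tau': array([ 6.14918572e-04, -6.26753426e+01,  4.86949144e-02, -3.92424381e+01,
        1.62689126e-02,  7.16930241e-03, -1.39372921e-05]), 'position': array([0.1856676 , 0.59643674, 0.2415903 ]), 'ee_rot': array([ 1.50325216e-01,  9.88636391e-01, -6.41278970e-04, -7.13963033e-05]), 'ft_force': array([-0.00698756, -0.57315711,  0.00665086]), 'torque': array([ 0.01853556, -0.06097235, -0.07468507]), 'grasp_force': 0.0, 'grip_width': 1.0035770951332073}
0.011
```

View pics/scene0.png

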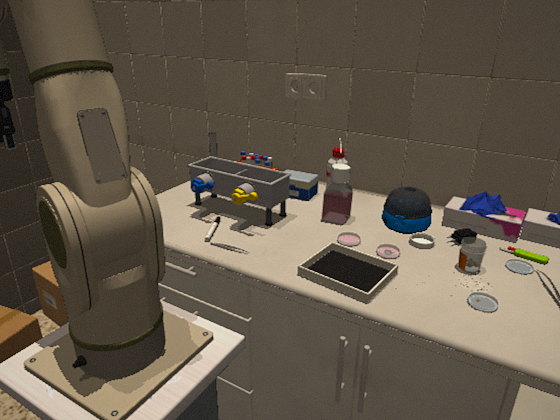

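View pics/top0.png

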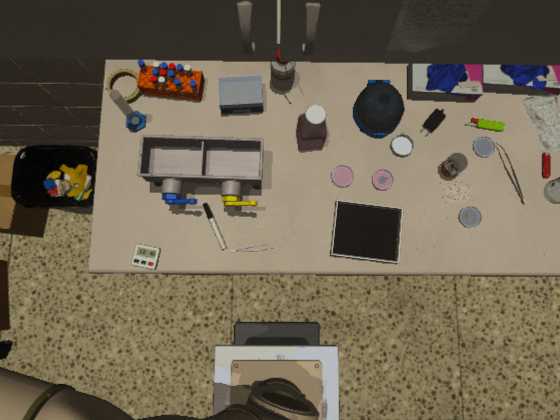

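The scene view shows the bath with the blue plug at about (203,185), the yellow plug at (245,195) and the tray at (348,270). In the top view, blue is at (178,198), yellow at (237,200) and the tray at (366,232). Next I'll enlarge both.

```bash
python3 - <<'E'
import pickle,cv2,numpy as np
d=pickle.load(open("c0.pkl","rb"))
a=d["top"]["color"][130:215,135:270,::-1]; b=d["scene"]["color"][150:225,170:305,::-1]
r=lambda i,h:cv2.resize(i,None,fx=5.9,fy=h/i.shape[0],interpolation=cv2.INTER_CUBIC)
k=5.0
A=cv2.resize(a,None,fx=4,fy=4,interpolation=cv2.INTER_CUBIC);B=cv2.resize(b,None,fx=3.3,fy=3.3,interpolation=cv2.INTER_CUBIC)
cv2.imwrite("pics/topc.png",cv2.resize(a,None,fx=5.9,fy=5.9,interpolation=cv2.INTER_CUBIC))
cv2.imwrite("pics/scenec.png",cv2.resize(b,None,fx=5.9,fy=5.9,interpolation=cv2.INTER_CUBIC))
E
cat > h.py <<'E'
import numpy as np,cv2
def cam(c):
    f=c["color"].shape[0]/2/np.tan(np.radians(c["fov_y"]/2))
    K=np.array([[f,0,c["cx"]],[0,f,c["cy"]],[0,0,1]]);R=cv2.Rodrigues(np.array(c["rvec"]))[0]
    return K,R,np.array(c["tvec"])
def atz(c,uv,z):
    K,R,t=cam(c);o=-R.T@t;d=R.T@np.linalg.inv(K)@np.array([*uv,1.]);return o+d*(z-o[2])/d[2]
def tri(c1,u1,c2,u2):
    L=[]
    P=[k@np.c_[r,t] for k,r,t in (cam(c1),cam(c2))]
    X=cv2.triangulatePoints(P[0],P[1],np.array(u1,float).reshape(2,1),np.array(u2,float).reshape(2,1)).ravel()
    return X[:3]/X[3]
def proj(c,X):
    K,R,t=cam(c);p=K@(R@np.array(X)+t);return p[:2]/p[2]
E
```

```text
(no output)
```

View pics/topc.png

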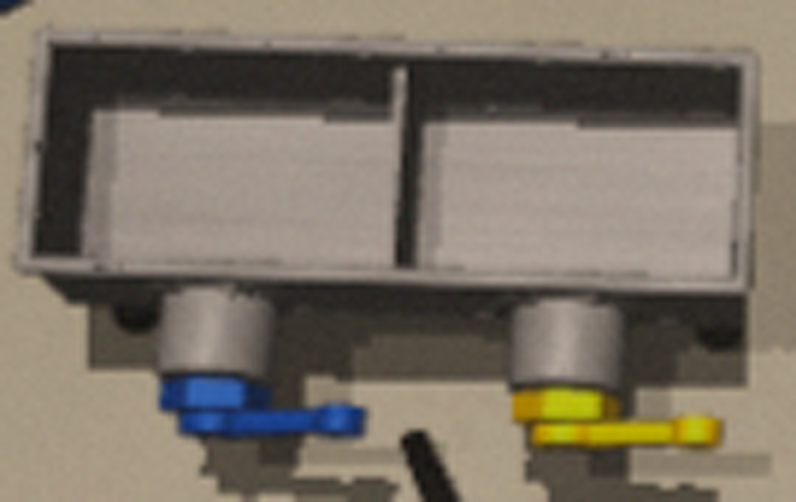

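View pics/scenec.png

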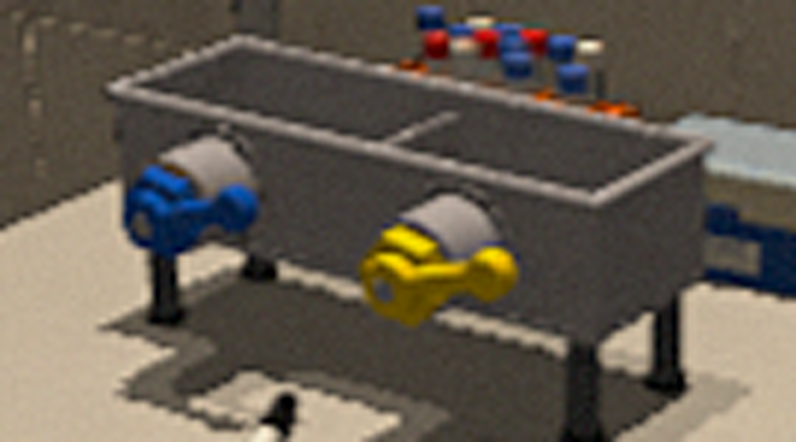

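The crops show the blue lever's disc at top-crop (343,420) and scene-crop (238,213), and yellow's at (698,431) and (492,272). The front rim corners in the top crop are at (22,266) and (748,288).

```bash
python3 - <<'E'
import pickle,cv2,numpy as np
from h import *
np.set_printoptions(precision=4,suppress=True)
d=pickle.load(open("c0.pkl","rb"));T=d["top"];S=d["scene"]
t=lambda u,v:(u/5.9+135-.4,v/5.9+130-.4); s=lambda u,v:(u/5.9+170-.4,v/5.9+150-.4)
print("bluedisc tri",tri(T,t(343,420),S,s(238,213)),"atz",atz(T,t(343,420),.118))
print("yel tri",tri(T,t(698,431),S,s(492,272)),atz(T,t(698,431),.118))
a=atz(T,t(20,270),.134);b=atz(T,t(748,290),.134)
print("rim",a,b,np.linalg.norm(a-b),"yaw",np.degrees(np.arctan2(-(b-a)[0]*-1*-1,-(b-a)[1])), (a-b)/np.linalg.norm(a-b))
c=atz(T,t(48,35),.134);e=atz(T,t(757,52),.134);print("back",c,e,np.linalg.norm(c-e))
print("scene rim",atz(S,s(108,92),.134),atz(S,s(598,203),.134))
# hub of lever
print("sleeve front centre L/R top z=.12",atz(T,t(216,375),.12),atz(T,t(567,387),.12))
print("hub",atz(T,t(205,420),.11),atz(T,t(558,432),.11))
P=np.array([atz(T,p,.025) for p in [(335,202),(401,207),(398,263),(331,258)]]);print("tray",P,P.mean(0))
# colour mask of tray dark floor
g=T["color"][190:275,320:415].astype(int).sum(2)<120
n,l,st,ce=cv2.connectedComponentsWithStats(g.astype(np.uint8));i=1+st[1:,4].argmax();pts=np.argwhere(l==i)[:,::-1].astype(np.float32)+[320,190]
bx=cv2.boxPoints(cv2.minAreaRect(pts.astype(np.float32)));Q=np.array([atz(T,p,.005) for p in bx]);print(bx,Q,Q.mean(0))
E
```

```text
bluedisc tri [0.5048 0.2096 0.1105] atz [0.503  0.2085 0.118 ]
yel tri [0.5008 0.06   0.1139] [0.4999 0.06   0.118 ]
rim [0.5621 0.3424 0.134 ] [0.557  0.0394 0.134 ] 0.30302948233929333 yaw 0.9705772339794406 [0.0169 0.9999 0.    ]
back [0.6647 0.3373 0.134 ] [0.6611 0.0373 0.134 ] 0.300031621956013
scene rim [0.5579 0.3365 0.134 ] [0.5554 0.0379 0.134 ]
sleeve front centre L/R top z=.12 [0.5213 0.262  0.12  ] [0.5177 0.1151 0.12  ]
hub [0.504  0.2679 0.11  ] [0.5004 0.1194 0.11  ]
tray [[ 0.5222 -0.1551  0.025 ]
 [ 0.5104 -0.3324  0.025 ]
 [ 0.3607 -0.3186  0.025 ]
 [ 0.3724 -0.1426  0.025 ]] [ 0.4414 -0.2372  0.025 ]
[[332.2317 252.9146]
 [337.8049 202.7561]
 [400.4756 209.7195]
 [394.9024 259.8781]] [[ 0.3875 -0.1484  0.005 ]
 [ 0.5242 -0.1652  0.005 ]
 [ 0.5066 -0.336   0.005 ]
 [ 0.3704 -0.3157  0.005 ]] [ 0.4472 -0.2413  0.005 ]
```

Blue grip is at about (0.503, 0.209, 0.1155). The triangulated height, the 300 mm rim and the 150 mm spacing all agree. Bath yaw is about -1°. I'll turn the tool so its closing line runs along the plug axis, half-close it, and fly over.

Emit:
{"fn": "apply_moves", "kwargs": {"rows": [{"az": 6.7,"gripper": 0.5},{"az": 6.7,"gripper": 0.5},{"az": 6.7,"gripper": 0.5},{"az": 6.7,"gripper": 0.5},{"az": 6.7,"gripper": 0.5}], "newtons": 30}}

```text
invalid input at $.rows[0]: expected keys x, y, z, ax, ay, az, gripper
```

Emit:
{"fn": "apply_moves", "kwargs": {"rows": [{"az": 6.7,"gripper": 0.5},{"az": 6.7,"gripper": 0.5},{"az": 6.7,"gripper": 0.5},{"az": 6.7,"gripper": 0.5},{"az": 6.7,"gripper": 0.5}]}}

```text
invalid input at $.rows[0]: expected keys x, y, z, ax, ay, az, gripper
```

Emit:
{"fn": "apply_moves", "kwargs": {"rows": [{"az": 6.7,"gripper": 0.5},{"x": -25,"y": 21,"gripper": 0.5},{"x": -25,"y": 21,"gripper": 0.5},{"x": -25,"y": 21,"gripper": 0.5},{"x": -25,"y": 21,"gripper": 0.5}]}}

```text
invalid input at $.rows[0]: expected keys x, y, z, ax, ay, az, gripper
```

Emit:
{"fn": "apply_moves", "kwargs": {"rows": [{"x": -25,"y": 21,"gripper": 0.5},{"x": -25,"y": 21,"gripper": 0.5},{"x": -25,"y": 21,"gripper": 0.5},{"x": -25,"y": 21,"gripper": 0.5},{"x": -25,"y": 21,"gripper": 0.5}]}}

```text
invalid input at $.rows[0]: expected keys x, y, z, ax, ay, az, gripper
```

Emit:
{"fn": "apply_moves", "kwargs": {"rows": [{"x": -25,"y": 21,"gripper": 0.5},{"x": -25,"y": 21,"gripper": 0.5},{"x": -25,"y": 21,"gripper": 0.5},{"gripper": 0.5},{"gripper": 0.5}]}}

```text
invalid input at $.rows[0]: expected keys x, y, z, ax, ay, az, gripper
```

All keys are required in each row.

Emit:
{"fn": "apply_moves", "kwargs": {"rows": [{"x": 0,"y": 0,"z": 0,"ax": 0,"ay": 0,"az": 6.7,"gripper": 0.5},{"x": 0,"y": 0,"z": 0,"ax": 0,"ay": 0,"az": 6.7,"gripper": 0.5},{"x": 0,"y": 0,"z": 0,"ax": 0,"ay": 0,"az": 6.7,"gripper": 0.5},{"x": 0,"y": 0,"z": 0,"ax": 0,"ay": 0,"az": 6.7,"gripper": 0.5},{"x": 0,"y": 0,"z": 0,"ax": 0,"ay": 0,"az": 6.7,"gripper": 0.5}], "newtons": 30}}

```text
clock: 0.52
position: [0.1857, 0.5966, 0.2419]
ee_rot: [0.431, 0.902, -0.0, 0.0]
ft_force: [0.4, 0.4, -0.6]
grip_width: 0.501
grasp_force: 0.0
```

Emit:
{"fn": "apply_moves", "kwargs": {"rows": [{"x": 0,"y": 0,"z": 0,"ax": 0,"ay": 0,"az": 6.7,"gripper": 0.5},{"x": 0,"y": 0,"z": 0,"ax": 0,"ay": 0,"az": 6.7,"gripper": 0.5},{"x": 0,"y": 0,"z": 0,"ax": 0,"ay": 0,"az": 6.7,"gripper": 0.5},{"x": 0,"y": 0,"z": 0,"ax": 0,"ay": 0,"az": 6.7,"gripper": 0.5},{"x": 0,"y": 0,"z": 0,"ax": 0,"ay": 0,"az": 6.7,"gripper": 0.5}]}}

```text
clock: 0.93
position: [0.1857, 0.5966, 0.2418]
ee_rot: [0.673, 0.74, -0.0, 0.0]
ft_force: [0.0, 0.4, 0.2]
grip_width: 0.5
grasp_force: 0.0
```

Emit:
{"fn": "apply_moves", "kwargs": {"rows": [{"x": 0,"y": 0,"z": 0,"ax": 0,"ay": 0,"az": 6.7,"gripper": 0.5},{"x": -25,"y": 21,"z": 0,"ax": 0,"ay": 0,"az": 0,"gripper": 0.5},{"x": -25,"y": 21,"z": 0,"ax": 0,"ay": 0,"az": 0,"gripper": 0.5},{"x": -25,"y": 21,"z": 0,"ax": 0,"ay": 0,"az": 0,"gripper": 0.5},{"x": -25,"y": 21,"z": 0,"ax": 0,"ay": 0,"az": 0,"gripper": 0.5}]}}

```text
clock: 1.35
position: [0.2686, 0.4939, 0.2419]
ee_rot: [0.713, 0.701, -0.0, 0.0]
ft_force: [0.5, 1.3, 0.7]
grip_width: 0.498
grasp_force: 0.0
```

Emit:
{"fn": "apply_moves", "kwargs": {"rows": [{"x": -28,"y": 24,"z": 0,"ax": 0,"ay": 0,"az": 0,"gripper": 0.5},{"x": -28,"y": 24,"z": 0,"ax": 0,"ay": 0,"az": 0,"gripper": 0.5},{"x": -28,"y": 24,"z": 0,"ax": 0,"ay": 0,"az": 0,"gripper": 0.5},{"x": -28,"y": 24,"z": 0,"ax": 0,"ay": 0,"az": 0,"gripper": 0.5},{"x": -28,"y": 24,"z": 0,"ax": 0,"ay": 0,"az": 0,"gripper": 0.5}]}}

```text
clock: 1.77
position: [0.3863, 0.3516, 0.2421]
ee_rot: [0.713, 0.701, -0.0, -0.0]
ft_force: [0.5, -1.3, -0.5]
grip_width: 0.495
grasp_force: 0.0
```

Emit:
{"fn": "apply_moves", "kwargs": {"rows": [{"x": -28,"y": 24,"z": 0,"ax": 0,"ay": 0,"az": 0,"gripper": 0.5},{"x": -28,"y": 24,"z": 0,"ax": 0,"ay": 0,"az": 0,"gripper": 0.5},{"x": -28,"y": 24,"z": 0,"ax": 0,"ay": 0,"az": 0,"gripper": 0.5},{"x": -28,"y": 22,"z": 0,"ax": 0,"ay": 0,"az": 0,"gripper": 0.5},{"x": -20,"y": 15,"z": 0,"ax": 0,"ay": 0,"az": 0,"gripper": 0.5}]}}

```text
clock: 2.18
position: [0.4939, 0.216, 0.2422]
ee_rot: [0.714, 0.7, -0.0, 0.0]
ft_force: [0.1, -0.3, -0.2]
grip_width: 0.5
grasp_force: 0.0
```

```bash
python3 - <<'E'
from workcell import *
import cv2,pickle
c=camera("wrist");o=get_obs();pickle.dump((c,o),open("w1.pkl","wb"));cv2.imwrite("pics/w1.png",c["color"][:,:,::-1])
print(o["position"],o["ee_rot"])
E
```

```text
[0.49615491 0.21188365 0.2422973 ] [ 7.15955916e-01  6.98144260e-01 -2.57528838e-04  1.28553545e-03]
```

View pics/w1.png

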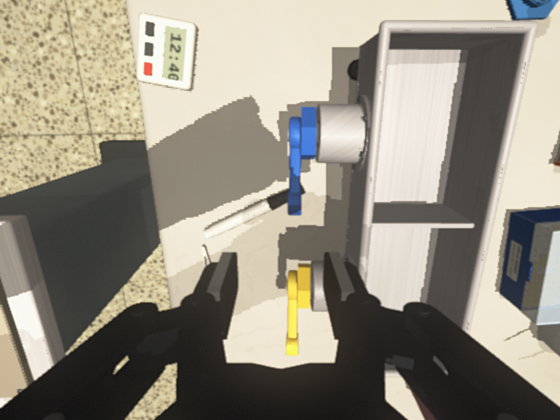

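The wrist view shows the blue disc at (295,204), the blue hub at (295,130), the yellow disc at (292,345), and the bath's front rim running from (384,24) to about (369,215).

```bash
python3 - <<'E'
import pickle,numpy as np
from h import *
np.set_printoptions(precision=4,suppress=True)
c,o=pickle.load(open("w1.pkl","rb"))
print("disc",atz(c,(295,204),.1155),atz(c,(295,204),.122))
print("hub",atz(c,(295,130),.105)); print("ydisc",atz(c,(292,345),.1155))
print("rim",atz(c,(384,24),.134),atz(c,(369,215),.134))
print("sleeve",atz(c,(317,104),.095),atz(c,(317,162),.095),atz(c,(317,133),.12))
i=c["color"][170:225,270:320].astype(int); m=(i[...,2]>i[...,0]*1.8)&(i[...,2]>60)
for r in range(10,48,3):
    k=np.where(m[r])[0]; print(r+170,(k.min()+270,k.max()+270) if len(k) else None)
E
```

```text
disc [0.5059 0.2126 0.1155] [0.5056 0.2147 0.122 ]
hub [0.5067 0.274  0.105 ]
ydisc [0.5019 0.0641 0.1155]
rim [0.5661 0.345  0.134 ] [0.5649 0.2079 0.134 ]
sleeve [0.5259 0.2943 0.095 ] [0.5266 0.245  0.095 ] [0.5234 0.2725 0.12  ]
180 (np.int64(290), np.int64(298))
183 (np.int64(290), np.int64(299))
186 (np.int64(290), np.int64(299))
189 (np.int64(290), np.int64(299))
192 (np.int64(289), np.int64(299))
195 (np.int64(288), np.int64(299))
198 (np.int64(288), np.int64(299))
201 (np.int64(288), np.int64(299))
204 (np.int64(289), np.int64(299))
207 (np.int64(289), np.int64(299))
210 (np.int64(298), np.int64(299))
213 (np.int64(291), np.int64(300))
216 None
```

Emit:
{"fn": "apply_moves", "kwargs": {"rows": [{"x": 0,"y": 4,"z": 10,"ax": 0,"ay": 0,"az": -0.5,"gripper": 0.5},{"x": 0,"y": 5,"z": 20,"ax": 0,"ay": 0,"az": 0,"gripper": 0.5},{"x": 0,"y": 0,"z": 20,"ax": 0,"ay": 0,"az": 0,"gripper": 0.5},{"x": 0,"y": 0,"z": 10,"ax": 0,"ay": 0,"az": 0,"gripper": 0.5},{"x": 0,"y": 0,"z": 0,"ax": 0,"ay": 0,"az": 0,"gripper": 0.5}]}}

```text
clock: 2.65
position: [0.4994, 0.2196, 0.1794]
ee_rot: [0.71, 0.705, -0.002, -0.001]
ft_force: [-0.4, -0.1, -1.0]
grip_width: 0.5
grasp_force: 0.0
```

```bash
python3 - <<'E'
from workcell import *
from h import *
import cv2,pickle
c=camera("wrist");o=get_obs();pickle.dump((c,o),open("w2.pkl","wb"));cv2.imwrite("pics/w2.png",c["color"][:,:,::-1])
print(o["position"],o["ee_rot"])
for p in [(.505,.2115,.1155),(.505,.2115,.0945),(.522,.268,.095)]: print(proj(c,p))
E
```

```text
[0.50021246 0.21978985 0.18118457] [ 7.09652519e-01  7.04550694e-01 -1.22620489e-03 -3.43634390e-04]
[290.1712694 238.6625105]
[289.42273794 227.11854659]
[314.44469382 150.29267783]
```

View pics/w2.png

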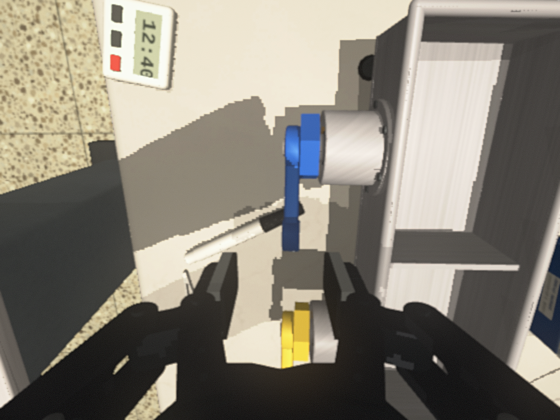

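The disc is at (291,237) against a prediction of (290,239), so the estimate holds. The TCP has settled 5 mm short in x and 8 mm off in y. Correct that and descend.

Emit:
{"fn": "apply_moves", "kwargs": {"rows": [{"x": -4,"y": 2.5,"z": 5,"ax": 0,"ay": 0,"az": 0,"gripper": 0.5},{"x": -4,"y": 2.5,"z": 15,"ax": 0,"ay": 0,"az": 0,"gripper": 0.5},{"x": 0,"y": 0,"z": 20,"ax": 0,"ay": 0,"az": 0,"gripper": 0.5},{"x": 0,"y": 0,"z": 20,"ax": 0,"ay": 0,"az": 0,"gripper": 0.5},{"x": 0,"y": 0,"z": 10,"ax": 0,"ay": 0,"az": 0,"gripper": 0.5}]}}

```text
clock: 3.12
position: [0.5059, 0.2111, 0.1111]
ee_rot: [0.71, 0.704, -0.0, -0.0]
ft_force: [-1.3, -0.1, 0.2]
grip_width: 0.498
grasp_force: 0.0
```

Emit:
{"fn": "apply_moves", "kwargs": {"rows": [{"x": 0,"y": 0,"z": 0,"ax": 0,"ay": 0,"az": 0,"gripper": 0.5},{"x": 0,"y": 0,"z": 0,"ax": 0,"ay": 0,"az": 0,"gripper": 0.5},{"x": 0,"y": 0,"z": 0,"ax": 0,"ay": 0,"az": 0,"gripper": 0.6},{"x": 0,"y": 0,"z": 0,"ax": 0,"ay": 0,"az": 0,"gripper": 0.7},{"x": 0,"y": 0,"z": 0,"ax": 0,"ay": 0,"az": 0,"gripper": 0.7}]}}

```text
clock: 3.53
position: [0.5067, 0.2116, 0.1134]
ee_rot: [0.71, 0.704, 0.001, 0.0]
ft_force: [0.4, 0.7, -0.1]
grip_width: 0.303
grasp_force: 0.0
```

```bash
python3 - <<'E'
from workcell import *
from h import *
import cv2,pickle
c=camera("wrist");o=get_obs();pickle.dump((c,o),open("w3.pkl","wb"));cv2.imwrite("pics/w3.png",c["color"][:,:,::-1])
print(o["position"],o["ee_rot"],o["ft_force"])
E
```

```text
[0.50661037 0.21155159 0.11313031] [7.10075090e-01 7.04125598e-01 7.09818606e-04 6.94081445e-05] [-0.85740311  0.19303515  0.13046671]
```

View pics/w3.png

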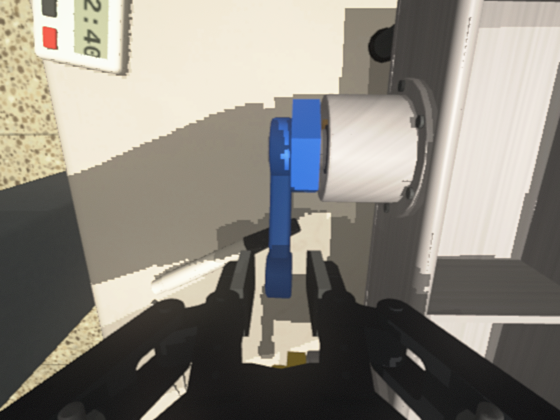

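The disc, at (265–294, 250–298), is centred between the pads at about 253 and 307. I'll lower 4 mm and close.

Emit:
{"fn": "apply_moves", "kwargs": {"rows": [{"x": 0,"y": -0.5,"z": 4,"ax": 0,"ay": 0,"az": 0,"gripper": 0.75},{"x": 0,"y": 0,"z": 0,"ax": 0,"ay": 0,"az": 0,"gripper": 0.8},{"x": 0,"y": 0,"z": 0,"ax": 0,"ay": 0,"az": 0,"gripper": 1},{"x": 0,"y": 0,"z": 0,"ax": 0,"ay": 0,"az": 0,"gripper": 1},{"x": 0,"y": 0,"z": 0,"ax": 0,"ay": 0,"az": 0,"gripper": 1}], "newtons": 25}}

```text
clock: 4.0
position: [0.5059, 0.2111, 0.1085]
ee_rot: [0.71, 0.704, 0.0, 0.0]
ft_force: [0.2, -0.6, 1.6]
grip_width: 0.134
grasp_force: 24.9
```

```bash
python3 - <<'E'
from workcell import *
import numpy as np
np.set_printoptions(precision=4,suppress=True)
o=get_obs();print(o["position"],o["ee_rot"],o["ft_force"],o["grip_width"],o["grasp_force"])
# arc steps: lever from 20deg to 92deg in 5deg, world dy,dz (mm), radius 60
a=np.radians(np.arange(20,91,5));P=np.c_[-60*np.cos(a),60*np.sin(a)];print(np.diff(P,axis=0))
E
```

```text
[0.5059 0.2111 0.1085] [0.7103 0.7039 0.0001 0.0001] [ 0.1936 -0.565   1.5501] 0.13388728306492698 24.877144396305084
[[2.0031 4.8359]
 [2.4169 4.6429]
 [2.8124 4.4146]
 [3.1865 4.1527]
 [3.5363 3.8592]
 [3.8592 3.5363]
 [4.1527 3.1865]
 [4.4146 2.8124]
 [4.6429 2.4169]
 [4.8359 2.0031]
 [4.9921 1.574 ]
 [5.1103 1.1329]
 [5.1895 0.6832]
 [5.2293 0.2283]]
```

Gripped: 11.4 mm opening, 25 N. Now the swing, at 5° of arc per row.

Emit:
{"fn": "apply_moves", "kwargs": {"rows": [{"x": 2.0,"y": 0,"z": -4.8,"ax": 0,"ay": 0,"az": 0,"gripper": 1},{"x": 2.4,"y": 0,"z": -4.6,"ax": 0,"ay": 0,"az": 0,"gripper": 1},{"x": 2.8,"y": 0,"z": -4.4,"ax": 0,"ay": 0,"az": 0,"gripper": 1},{"x": 3.2,"y": 0,"z": -4.2,"ax": 0,"ay": 0,"az": 0,"gripper": 1},{"x": 0,"y": 0,"z": 0,"ax": 0,"ay": 0,"az": 0,"gripper": 1}]}}

```text
clock: 4.42
position: [0.5061, 0.2224, 0.1273]
ee_rot: [0.71, 0.704, 0.0, 0.0]
ft_force: [1.7, -2.6, -2.0]
grip_width: 0.136
grasp_force: 24.4
```

Forces are small, so it is swinging freely.

Emit:
{"fn": "apply_moves", "kwargs": {"rows": [{"x": 3.5,"y": 0,"z": -3.9,"ax": 0,"ay": 0,"az": 0,"gripper": 1},{"x": 3.9,"y": 0,"z": -3.5,"ax": 0,"ay": 0,"az": 0,"gripper": 1},{"x": 4.2,"y": 0,"z": -3.2,"ax": 0,"ay": 0,"az": 0,"gripper": 1},{"x": 4.4,"y": 0,"z": -2.8,"ax": 0,"ay": 0,"az": 0,"gripper": 1},{"x": 4.6,"y": 0,"z": -2.4,"ax": 0,"ay": 0,"az": 0,"gripper": 1}]}}

```text
clock: 4.83
position: [0.5057, 0.2427, 0.1424]
ee_rot: [0.71, 0.704, -0.0, -0.0]
ft_force: [-0.2, -4.6, -0.1]
grip_width: 0.138
grasp_force: 24.4
```

Emit:
{"fn": "apply_moves", "kwargs": {"rows": [{"x": 4.8,"y": 0,"z": -2.0,"ax": 0,"ay": 0,"az": 0,"gripper": 1},{"x": 5.0,"y": 0,"z": -1.6,"ax": 0,"ay": 0,"az": 0,"gripper": 1},{"x": 5.1,"y": 0,"z": -1.1,"ax": 0,"ay": 0,"az": 0,"gripper": 1},{"x": 5.2,"y": 0,"z": -0.7,"ax": 0,"ay": 0,"az": 0,"gripper": 1},{"x": 5.2,"y": 0,"z": -0.2,"ax": 0,"ay": 0,"az": 0,"gripper": 1}]}}

```text
clock: 5.25
position: [0.5063, 0.268, 0.1486]
ee_rot: [0.71, 0.704, 0.0, -0.0]
ft_force: [-2.1, -4.6, 4.6]
grip_width: 0.136
grasp_force: 24.9
```

```bash
python3 - <<'E'
from workcell import *
import cv2
c=camera("scene");o=get_obs()
print(o["position"],o["ee_rot"],o["ft_force"],o["torque"],o["grip_width"],o["grasp_force"])
cv2.imwrite("pics/s4.png",cv2.resize(c["color"][110:230,150:310,::-1],None,fx=4.9,fy=4.9,interpolation=cv2.INTER_CUBIC))
E
```

```text
[0.50622905 0.26942176 0.14858463] [ 7.09727181e-01  7.04476335e-01  6.24329693e-04 -1.76365768e-04] [-0.20625427 -3.60019967  3.78568207] [-0.96013063  0.03184704 -0.12673928] 0.13288858792065197 24.723705053329468
```

View pics/s4.png

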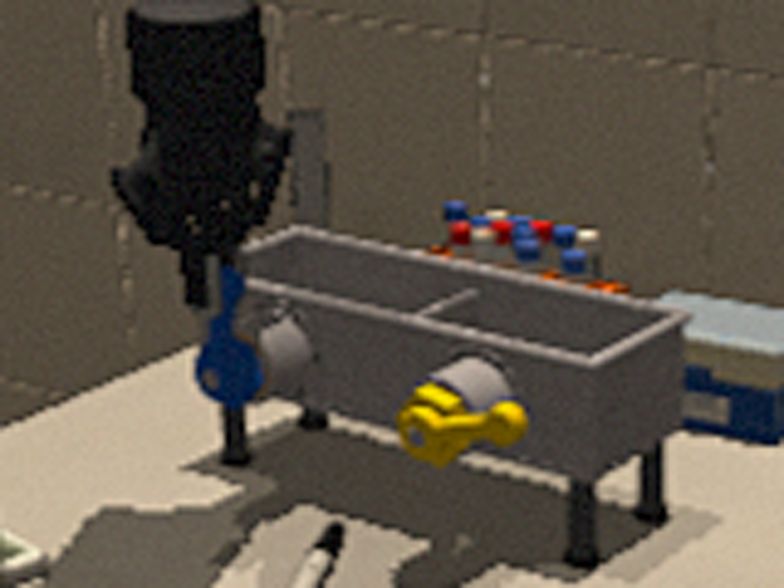

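The lever stands upright at crop (232,290) and yellow is unmoved. I'll raise the grip to 60 N and draw straight out.

Emit:
{"fn": "apply_moves", "kwargs": {"rows": [{"x": 0,"y": 0,"z": 0,"ax": 0,"ay": 0,"az": 0,"gripper": 1},{"x": 0,"y": -3,"z": 0,"ax": 0,"ay": 0,"az": 0,"gripper": 1},{"x": 0,"y": -6,"z": 0,"ax": 0,"ay": 0,"az": 0,"gripper": 1},{"x": 0,"y": -8,"z": 0,"ax": 0,"ay": 0,"az": 0,"gripper": 1},{"x": 0,"y": -8,"z": 0,"ax": 0,"ay": 0,"az": 0,"gripper": 1}], "newtons": 60}}

```text
clock: 5.72
position: [0.4803, 0.2682, 0.1478]
ee_rot: [0.71, 0.704, 0.0, -0.0]
ft_force: [1.8, -0.9, -0.3]
grip_width: 0.122
grasp_force: 59.2
```

Emit:
{"fn": "apply_moves", "kwargs": {"rows": [{"x": 0,"y": -9,"z": 0,"ax": 0,"ay": 0,"az": 0,"gripper": 1},{"x": 0,"y": -9,"z": 0,"ax": 0,"ay": 0,"az": 0,"gripper": 1},{"x": 0,"y": -9,"z": 0,"ax": 0,"ay": 0,"az": 0,"gripper": 1},{"x": 0,"y": -9,"z": 0,"ax": 0,"ay": 0,"az": 0,"gripper": 1},{"x": 0,"y": -6,"z": 0,"ax": 0,"ay": 0,"az": 0,"gripper": 1}]}}

```text
clock: 6.13
position: [0.4377, 0.2684, 0.1476]
ee_rot: [0.71, 0.704, -0.0, -0.0]
ft_force: [0.2, -0.4, -1.1]
grip_width: 0.126
grasp_force: 59.0
```

```bash
python3 - <<'E'
from workcell import *
import cv2
c=camera("scene");o=get_obs()
print(o["position"],o["ee_rot"],o["ft_force"],o["torque"],o["grip_width"],o["grasp_force"],o["joint_pos"])
cv2.imwrite("pics/s5.png",cv2.resize(c["color"][110:230,130:290,::-1],None,fx=4.9,fy=4.9,interpolation=cv2.INTER_CUBIC))
E
```

```text
[0.43713642 0.26848512 0.14761272] [ 7.09712586e-01  7.04491132e-01 -2.76432526e-04 -4.62237321e-04] [-0.10967332  1.3603656  -0.31605908] [-0.02060669  0.03748539 -0.01989123] 0.12784493351079498 59.00402247905731 [-0.99485213  0.16386525  0.39016503  1.89139603 -0.07058684  1.10016381
 -0.58469868]
```

View pics/s5.png

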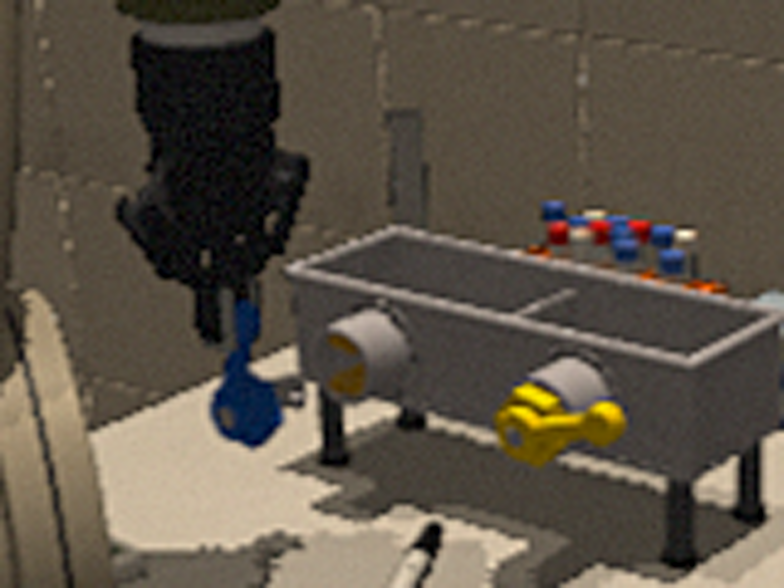

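Blue is out at crop (245,410), upright in the fingers, and yellow at (555,425) is untouched. Lift it and carry it to the tray.

Emit:
{"fn": "apply_moves", "kwargs": {"rows": [{"x": 0,"y": -3,"z": -10,"ax": 0,"ay": 0,"az": 0,"gripper": 1},{"x": 0,"y": -3,"z": -20,"ax": 0,"ay": 0,"az": 0,"gripper": 1},{"x": 0,"y": 0,"z": -20,"ax": 0,"ay": 0,"az": 0,"gripper": 1},{"x": -5,"y": 0,"z": -20,"ax": 0,"ay": 0,"az": 0,"gripper": 1},{"x": -15,"y": 0,"z": -10,"ax": 0,"ay": 0,"az": 0,"gripper": 1}]}}

```text
clock: 6.6
position: [0.4336, 0.2501, 0.2309]
ee_rot: [0.709, 0.705, 0.002, 0.0]
ft_force: [0.6, 0.1, -0.4]
grip_width: 0.125
grasp_force: 59.1
```

Emit:
{"fn": "apply_moves", "kwargs": {"rows": [{"x": -25,"y": 0,"z": 0,"ax": 0,"ay": 0,"az": 0,"gripper": 1},{"x": -30,"y": 0,"z": 0,"ax": 0,"ay": 0,"az": 0,"gripper": 1},{"x": -30,"y": 0,"z": 0,"ax": 0,"ay": 0,"az": 0,"gripper": 1},{"x": -30,"y": 0,"z": 0,"ax": 0,"ay": 0,"az": 0,"gripper": 1},{"x": -30,"y": 0,"z": 0,"ax": 0,"ay": 0,"az": 0,"gripper": 1}]}}

```text
clock: 7.02
position: [0.4319, 0.1016, 0.2285]
ee_rot: [0.71, 0.704, 0.001, 0.0]
ft_force: [0.6, 0.4, -1.5]
grip_width: 0.124
grasp_force: 59.1
```

Emit:
{"fn": "apply_moves", "kwargs": {"rows": [{"x": -30,"y": 0,"z": 0,"ax": 0,"ay": 0,"az": 0,"gripper": 1},{"x": -30,"y": 0,"z": 0,"ax": 0,"ay": 0,"az": 0,"gripper": 1},{"x": -30,"y": 0,"z": 0,"ax": 0,"ay": 0,"az": 0,"gripper": 1},{"x": -30,"y": 0,"z": 0,"ax": 0,"ay": 0,"az": 0,"gripper": 1},{"x": -30,"y": 0,"z": 0,"ax": 0,"ay": 0,"az": 0,"gripper": 1}]}}

```text
clock: 7.43
position: [0.4305, -0.0486, 0.2285]
ee_rot: [0.71, 0.704, 0.001, 0.0]
ft_force: [0.0, -0.4, -0.5]
grip_width: 0.127
grasp_force: 59.1
```

Emit:
{"fn": "apply_moves", "kwargs": {"rows": [{"x": -30,"y": 0,"z": 0,"ax": 0,"ay": 0,"az": 0,"gripper": 1},{"x": -30,"y": 0,"z": 0,"ax": 0,"ay": 0,"az": 0,"gripper": 1},{"x": -30,"y": 0,"z": 0,"ax": 0,"ay": 0,"az": 0,"gripper": 1},{"x": -30,"y": 0,"z": 0,"ax": 0,"ay": 0,"az": 0,"gripper": 1},{"x": -30,"y": 0,"z": 0,"ax": 0,"ay": 0,"az": 0,"gripper": 1}]}}

```text
clock: 7.85
position: [0.429, -0.1987, 0.2287]
ee_rot: [0.71, 0.704, 0.001, 0.0]
ft_force: [0.8, 0.9, -0.8]
grip_width: 0.125
grasp_force: 59.1
```

Emit:
{"fn": "apply_moves", "kwargs": {"rows": [{"x": -25,"y": 0,"z": 0,"ax": 0,"ay": 0,"az": 0,"gripper": 1},{"x": -12,"y": 0,"z": 10,"ax": 0,"ay": 0,"az": 0,"gripper": 1},{"x": -3,"y": 0,"z": 20,"ax": 0,"ay": 0,"az": 0,"gripper": 1},{"x": 0,"y": 0,"z": 20,"ax": 0,"ay": 0,"az": 0,"gripper": 1},{"x": 0,"y": 0,"z": 20,"ax": 0,"ay": 0,"az": 0,"gripper": 1}]}}

```text
clock: 8.27
position: [0.4291, -0.2376, 0.1577]
ee_rot: [0.711, 0.704, 0.0, 0.001]
ft_force: [1.0, 0.1, -0.9]
grip_width: 0.127
grasp_force: 59.0
```

Emit:
{"fn": "apply_moves", "kwargs": {"rows": [{"x": 0,"y": 0,"z": 20,"ax": 0,"ay": 0,"az": 0,"gripper": 1},{"x": 0,"y": 0,"z": 15,"ax": 0,"ay": 0,"az": 0,"gripper": 1},{"x": 0,"y": 0,"z": 10,"ax": 0,"ay": 0,"az": 0,"gripper": 1},{"x": 0,"y": 0,"z": 0,"ax": 0,"ay": 0,"az": 0,"gripper": 1},{"x": 0,"y": 0,"z": 0,"ax": 0,"ay": 0,"az": 0,"gripper": 1}]}}

```text
clock: 8.68
position: [0.429, -0.2372, 0.1132]
ee_rot: [0.71, 0.704, -0.0, 0.0]
ft_force: [-0.5, 0.6, 0.4]
grip_width: 0.125
grasp_force: 58.9
```

```bash
python3 - <<'E'
from workcell import *
import cv2
o=get_obs()
c=camera("scene")
print(o["position"],o["ee_rot"],o["ft_force"],o["grip_width"],o["grasp_force"])
cv2.imwrite("pics/s6.png",cv2.resize(c["color"][180:310,280:420,::-1],None,fx=4.5,fy=4.5,interpolation=cv2.INTER_CUBIC))
E
```

```text
[ 0.4289638  -0.23715508  0.11321563] [ 7.10297516e-01  7.03901560e-01 -1.71303835e-04  5.93154205e-05] [-0.45050766  0.5882764   0.38358631] 0.12506473100677282 58.94617974758148
```

View pics/s6.png

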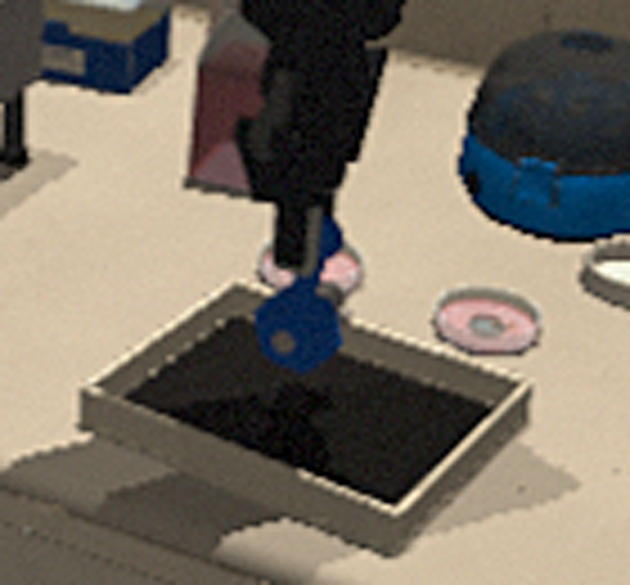

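The plug hangs over the tray with its hub at crop (298,320), and the lever top may be leaning. I'll check that against the projection of an upright plug.

```bash
python3 - <<'E'
import pickle,numpy as np
from h import *
np.set_printoptions(precision=1,suppress=True)
S=pickle.load(open("c0.pkl","rb"))["scene"]
q=lambda X:(proj(S,X)-[280,180])*4.5
for t in (-20,0,20):
    a=np.radians(t);D=np.array([.429,-.237,.1205]);H=D+[0,.06*np.sin(a),-.06*np.cos(a)]
    print(t,"disc",q(D),"hubfront",q(H-[.006,0,0]),"shank end",q(H+[.051,0,0]))
E
```

```text
-20 disc [300.8 228.4] hubfront [326.8 346.1] shank end [369.5 298.3]
0 disc [300.8 228.4] hubfront [287.4 341.4] shank end [331.4 294.3]
20 disc [300.8 228.4] hubfront [249.8 324.1] shank end [295.1 278.2]
```

The hub's front at (283,343) and the shank end at (330,290) match the upright prediction. Lower it.

Emit:
{"fn": "apply_moves", "kwargs": {"rows": [{"x": 0,"y": 0,"z": 8,"ax": 0,"ay": 0,"az": 0,"gripper": 1},{"x": 0,"y": 0,"z": 10,"ax": 0,"ay": 0,"az": 0,"gripper": 1},{"x": 0,"y": 0,"z": 8,"ax": 0,"ay": 0,"az": 0,"gripper": 1},{"x": 0,"y": 0,"z": 4,"ax": 0,"ay": 0,"az": 0,"gripper": 1},{"x": 0,"y": 0,"z": 0,"ax": 0,"ay": 0,"az": 0,"gripper": 1}]}}

```text
clock: 9.15
position: [0.4281, -0.2366, 0.0815]
ee_rot: [0.71, 0.704, -0.001, -0.001]
ft_force: [-0.2, 0.3, -1.6]
grip_width: 0.125
grasp_force: 59.0
```

Emit:
{"fn": "apply_moves", "kwargs": {"rows": [{"x": 0,"y": 0,"z": 1,"ax": 0,"ay": 0,"az": 0,"gripper": 1},{"x": 0,"y": 0,"z": 1,"ax": 0,"ay": 0,"az": 0,"gripper": 1},{"x": 0,"y": 0,"z": 1,"ax": 0,"ay": 0,"az": 0,"gripper": 1},{"x": 0,"y": 0,"z": 0,"ax": 0,"ay": 0,"az": 0,"gripper": 1},{"x": 0,"y": 0,"z": 0,"ax": 0,"ay": 0,"az": 0,"gripper": 1}]}}

```text
clock: 9.57
position: [0.429, -0.2368, 0.0798]
ee_rot: [0.71, 0.704, 0.0, 0.0]
ft_force: [-0.4, 0.4, -0.4]
grip_width: 0.128
grasp_force: 59.0
```

Emit:
{"fn": "apply_moves", "kwargs": {"rows": [{"x": 0,"y": 0,"z": 1,"ax": 0,"ay": 0,"az": 0,"gripper": 1},{"x": 0,"y": 0,"z": 1,"ax": 0,"ay": 0,"az": 0,"gripper": 1},{"x": 0,"y": 0,"z": 0,"ax": 0,"ay": 0,"az": 0,"gripper": 1},{"x": 0,"y": 0,"z": 0,"ax": 0,"ay": 0,"az": 0,"gripper": 1},{"x": 0,"y": 0,"z": 0,"ax": 0,"ay": 0,"az": 0,"gripper": 1}]}}

```text
clock: 9.98
position: [0.4296, -0.2376, 0.0791]
ee_rot: [0.71, 0.704, 0.001, 0.001]
ft_force: [-4.7, 1.6, 18.7]
grip_width: 0.128
grasp_force: 61.5
```

It has touched down. Ease off 1 mm, then open slowly.

Emit:
{"fn": "apply_moves", "kwargs": {"rows": [{"x": 0,"y": 0,"z": -1,"ax": 0,"ay": 0,"az": 0,"gripper": 1},{"x": 0,"y": 0,"z": 0,"ax": 0,"ay": 0,"az": 0,"gripper": 1},{"x": 0,"y": 0,"z": 0,"ax": 0,"ay": 0,"az": 0,"gripper": 0.85},{"x": 0,"y": 0,"z": 0,"ax": 0,"ay": 0,"az": 0,"gripper": 0.75},{"x": 0,"y": 0,"z": 0,"ax": 0,"ay": 0,"az": 0,"gripper": 0.65}], "newtons": 20}}

```text
clock: 10.4
position: [0.4289, -0.2367, 0.0786]
ee_rot: [0.71, 0.704, 0.0, -0.0]
ft_force: [-0.1, -0.4, 0.5]
grip_width: 0.348
grasp_force: 0.0
```

Emit:
{"fn": "apply_moves", "kwargs": {"rows": [{"x": 0,"y": 0,"z": 0,"ax": 0,"ay": 0,"az": 0,"gripper": 0.5},{"x": 0,"y": 0,"z": 0,"ax": 0,"ay": 0,"az": 0,"gripper": 0.45},{"x": 0,"y": 0,"z": -5,"ax": 0,"ay": 0,"az": 0,"gripper": 0.45},{"x": 0,"y": 0,"z": -10,"ax": 0,"ay": 0,"az": 0,"gripper": 0.45},{"x": 0,"y": 0,"z": -20,"ax": 0,"ay": 0,"az": 0,"gripper": 0.45}]}}

```text
clock: 10.82
position: [0.4278, -0.2365, 0.1134]
ee_rot: [0.71, 0.704, -0.001, -0.001]
ft_force: [0.5, 0.7, 0.6]
grip_width: 0.555
grasp_force: 0.0
```

Emit:
{"fn": "apply_moves", "kwargs": {"rows": [{"x": 0,"y": 0,"z": -30,"ax": 0,"ay": 0,"az": 0,"gripper": 0.45},{"x": 0,"y": 0,"z": -30,"ax": 0,"ay": 0,"az": 0,"gripper": 0.45},{"x": 0,"y": 0,"z": -30,"ax": 0,"ay": 0,"az": 0,"gripper": 0.45},{"x": 0,"y": 0,"z": -20,"ax": 0,"ay": 0,"az": 0,"gripper": 0.45},{"x": 0,"y": 0,"z": 0,"ax": 0,"ay": 0,"az": 0,"gripper": 0.45}]}}

```text
clock: 11.23
position: [0.4304, -0.2381, 0.2282]
ee_rot: [0.71, 0.704, 0.002, 0.002]
ft_force: [0.2, 0.5, 1.0]
grip_width: 0.549
grasp_force: 0.0
```

Emit:
{"fn": "apply_moves", "kwargs": {"rows": [{"x": 0,"y": 0,"z": 0,"ax": 0,"ay": 0,"az": 0,"gripper": 0.45},{"x": 0,"y": 0,"z": 0,"ax": 0,"ay": 0,"az": 0,"gripper": 0.45},{"x": 0,"y": 0,"z": 0,"ax": 0,"ay": 0,"az": 0,"gripper": 0.45},{"x": 0,"y": 0,"z": 0,"ax": 0,"ay": 0,"az": 0,"gripper": 0.45},{"x": 0,"y": 0,"z": 0,"ax": 0,"ay": 0,"az": 0,"gripper": 0.45}]}}

```text
clock: 11.65
position: [0.4284, -0.2368, 0.2231]
ee_rot: [0.71, 0.704, -0.001, -0.0]
ft_force: [0.1, -0.4, -0.1]
grip_width: 0.551
grasp_force: 0.0
```

```bash
python3 - <<'E'
from workcell import *
import cv2
o=get_obs()
c=camera("scene")
print(o["position"],o["ft_force"],o["grip_width"],o["grasp_force"])
cv2.imwrite("pics/s7.png",cv2.resize(c["color"][110:310,180:420,::-1],None,fx=2.9,fy=2.9,interpolation=cv2.INTER_CUBIC))
E
```

```text
[ 0.42843944 -0.23679165  0.22307281] [ 0.08719721 -0.41593821 -0.13443765] 0.5514953959418557 0.0
```

View pics/s7.png

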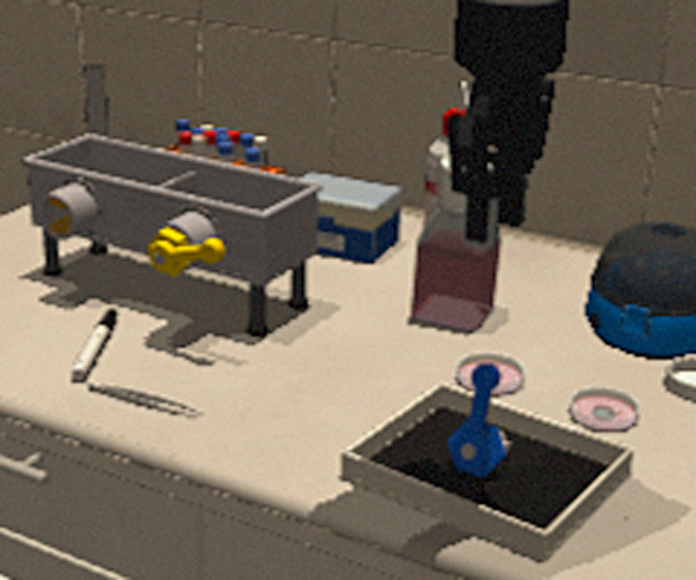

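The plug stands lever up in the middle of the tray at crop (475,450). Yellow at (185,248) is untouched, and the gripper is clear.

```bash
python3 -c "
from workcell import *
print(hand_in())"
```

```text
the job is handed in; nothing more can be done
None
```

The blue plug was unscrewed, drawn out and set down upright in the white tray without a drop; the yellow plug was not touched, and the job was handed in at about 12 s (no verdict was returned).

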